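# Refit the slotted divider in the art supply tray

### The arm

A 7-joint arm with a two-finger parallel gripper is mounted at the origin on the work surface. World frame = base frame: x ahead of the robot, y to its left, z up, the work surface at z = 0. Lengths are in m, angles in rad, forces in N, time in s.
With the tool pointing down it reaches from about 0.4 to 0.85 m from the base axis. Payload 10.4 kg.
Tool frame: the origin (TCP) lies midway between the tips of the shut fingers; the grasp point (between the pads) lies 19 mm behind it (manip.pinch_z is the distance from the TCP to the grasp point, in m); y points along the fingers, x is the direction in which the jaws open and shut, and the axes are right-handed (so a half turn about y gives the same grasp; the last joint's range is limited). The gripper opens to 85 mm and grips with 20 to 120 N. Pads are 22 mm wide; open, the fingers measure 114 mm over their backs; the gripper's body (76 mm by 85 mm) begins 54 mm behind the grasp point. The pads swing forward as they close: fully open they stand 13 mm farther back than shut.
Start: joints at [-1.306, 0.332, -0.065, 1.46, 0.022, 1.35, -0.088], TCP at [0.177, 0.599, 0.231] pointing down, gripper open.
Joint ranges: [-2.6, 2.6], [-0.5, 2.12], [-1.47, 1.34], [0.16, 2.42], [-1.27, 4.41], [0.06, 2.06], [-2.6, 2.6]. Speed limits (rad/s): [2.22, 2.22, 2.79, 2.79, 3.14, 3.14, 3.14].

### API

Orientations are given as a unit quaternion [x, y, z, w].
In Python, from workcell import manip gives the robot as it stands.
- The arm moves only by the shell command python3 -m pendant 'ROWS' [OPENING] [FORCE]. ROWS is a JSON object of lists of equal length, an entry for each row: "offset": the shift along the tool's x, y, z scaled (see below), a list of three; "turn": the turn, a rotation vector about the tool's x, y, z scaled (see below), a list of three. A call has 1 to 12 rows; each row is the pose to reach, as a shift and turn from the pose measured when the call began, along the tool's axes at that moment; what a row does not reach only later rows make up. The controller multiplies each number of a shift by 200 mm and each number of a turn by 45 degrees. A row lasts 1/8 s, in which the tool goes at most 62.5 mm and 10.7 degrees, less where a joint would pass 70% of its speed; a pose out of reach is approached as far as the arm can. A call with a number of a shift or a turn outside -1 to 1 is refused whole. A call with a gripper value outside its range is refused whole. OPENING is the opening in per cent of the stroke, from 0 (shut) to 100 (fully open), set as the call begins (- or left out, the last holds). The fingers move at their own pace and stop on an object; FORCE is the grip in N (left out, the last holds). Time passes only in rows, so rows that repeat a pose let the fingers close. It gives the time, the measured TCP pose, the force and the opening at its end, in the units of the state.
- manip.get_obs(): the state, without advancing time (a new reading comes with each control period).
- manip.camera(name): name is "side" or "top" or "wrist"; returns (picture, depth): 480x640x3 uint8, red, green, blue; 480x640 float32, m along the optical axis (not along the pixel's ray), 0 where there is no reading.
- manip.camera_model(name): a dict with "intrinsics" (3x3 intrinsics, pixels), "R" (3x3) and "t" (3): a world point X has camera coordinates R X + t; the wrist camera has in their place "tool_from_camera" (4x4, takes a point from camera to tool coordinates, whose origin is the TCP and whose axes are the tool frame's). Camera axes: x right, y down, z forward; pixel columns grow to the right and rows downward; lengths in m; the calibration is good to about 2 mm. The wrist camera is an equidistant fisheye: a pixel r from the principal point sees the ray r / f radians off the axis. A picture is of the moment at which its call begins: read the wrist's pose just before it. camera_model takes no time and is no camera call.
- manip.hand_in(): hands the job in, once; it reports no verdict.
The state is a dict: "clock": time; "joint_pos": joint angles; "joint_velocities": joint speeds; "tau": joint torques, N m; "position": TCP position; "ee_rot": TCP orientation; "ft_force": force on the tool from outside, world axes, zero at the start; "torque": the same for the moment, N m; "grip_width": opening from 0.0 (shut) to 1.0 (fully open).
Only numpy, scipy, OpenCV 4.12 (cv2) and the standard library are available. Lean on these libraries where they do the work, as an engineer would, in place of code of your own. Each camera call takes 0.05 s, during which the arm holds its last target. There are 200 camera calls.

### The job

Take the plywood divider out of the drying rack and fit it into the middle row of slots in the supply tray's floor board, all five tabs in their own slots. The floor board lies a little loose in the tray, so feel for the slots with light pressure, then press the divider down gently until its bottom edge sits flush on the board all along, and let go. Never force it, and leave the bottles and the jar standing where they are.

Things in the scene. Friction and masses are not known exactly. Their poses are not given: they have to be found in the camera images.
- divider: Plywood divider panel, 9 thick (x), 196 long (y), upright in the drying rack, leaning up to 4 degrees. Origin: middle of its underside, at the tab ends. Five tabs below, 16 wide (y), 14 long, at y = -80, -40, 0, 40, 80, ends rounded across the thickness only. Bottom edge between the tabs at z = 14, top edge z = 74; in the middle a finger tab 60 long (y) rises to z = 104. About 90 g. Same when turned half round.
- divider_mid (a point): Centre of the divider, half-way up: 52 above the tab ends, axes as divider. Once its tabs are about 6 mm deep the slots hold them snugly: a bump of up to about 15 N to pass, then 4 to 10 N all the way until the bottom edge meets the floor board (14 mm deep), where it stops hard. It does not fall home by its weight; once home it stays.
- divider_grip (a point): Centre of the divider's finger tab, where to grip it across its 9 mm thickness: 89 above the tab ends, 15 below its top, axes as divider. The panel below is just as thick, so fingers may reach past the finger tab's foot. Fully home it is 75 above the floor board's top.
- rack: Fixed wooden drying rack: lath 50 x 200 x 8 with two cheeks 42 high, 80 either side of the middle along y, each with an open-topped notch 11 wide holding one outer tab of the divider (tab ends 10 above the table). Origin: middle of its underside, y along the divider.
- tray: Fixed open plywood supply tray, outside 186 (x) by 256 (y), walls 8 thick, 70 high; inside 170 by 240. Origin: middle of its underside, z up. A lift-out slotted floor board lies in it.
- tray_floor (a point): Tray's centre, level with the floor board's top (20 above the table), axes as tray. The board has three rows of five slots, rows along y and 30 apart, the middle row on the tray's centre line x = 0. Slots 17.5 long (y), 11.2 wide (x), 40 apart, 16 deep. The board is 221 long, shorter than the tray, so it lies anywhere along y; light pressure does not shift it (about 12 N along y does).
- row (a point): Point fixed to the tray, axes as tray: where the middle row's middle slot would be, at board-top level, with the board pushed to the tray's +y end. The board really lies 2 to 17 mm from there towards -y; how far is not measured. Off their slots the tabs rest on the board; slid along y in light contact they drop in within about 0.8 mm of the true place.
- paint_a: Bystander: squeeze bottle, 42 across, 105 tall, standing on the tray's floor board in a corner. Origin: middle of its underside.
- paint_b: Bystander: the same kind of squeeze bottle, in another corner of the tray. Origin: middle of its underside.
- jar: Bystander: glass jar with white lid, 44 across, 62 tall, standing in a third corner of the tray. Origin: middle of its underside.
- glue: Bystander: white glue bottle, 42 across, 120 tall, standing about 95 mm beside the drying rack. Origin: middle of its underside.
There are look-alikes about, which are no part of the job. Several things have the shape of the rack; the one meant has the colours described above.

How it is judged:
On the way, in this order (a step that is already met when the one before it is completed fails the run):
1. the divider is lifted clear of the drying rack (z of divider_grip in the frame of rack above 0.15 m and contact force between the fingers and divider above 1 N), for 0.1 s.
2. the tabs are started in the middle row while the divider is held upright (z of divider_grip in the frame of row below 0.0845 m and x of divider_grip in the frame of row between -0.006 and 0.006 m and angle between divider's own z axis and vertical below 0.15 rad and contact force between the fingers and divider above 0.5 N), for 0.05 s.
At the end, for the whole second after the job is handed in: The divider stands at rest in the middle row, all five tabs in: grip point 75 mm (-2/+1.7) above row, within 6 mm of the row's centre line, between 5 mm to +y and 21 mm to -y of row along it (wherever the board lies), upright and parallel to the row within 0.06 rad (z of divider_grip in the frame of row between 0.073 and 0.0767 m and x of divider_grip in the frame of row between -0.006 and 0.006 m and y of divider_grip in the frame of row between -0.021 and 0.005 m and angle between divider's own z axis and vertical below 0.06 rad and angle between the y axis of divider and the y axis of tray, either way round below 0.06 rad and linear speed of divider below 0.01 m/s); the robot touches nothing.
It fails at once if the divider is forced against the tray or its floor board with more than 80 N (all contacts added up, the slots' own squeeze included) (contact force between divider and tray above 80 N).
It fails at once if a paint bottle, the glue bottle or the jar is shoved more than 30 mm or knocked over (distance of any of paint_a, paint_b, jar, glue from where it was at the start of the episode above 0.03 m or angle between any of paint_a, paint_b, jar, glue's own z axis and vertical above 0.4 rad).
It also fails if it takes over 64 s, if anything falls off the work surface, if the arm or the gripper's body presses on something with over 40 N, if the wrist force passes 120 N, or if a joint passes its speed limit or range.

## Working session

There is one attempt and no reset: what is moved stays moved. The work goes in short steps, Python scripts to look and compute and a shell command to move; the robot and the scene stay as the last step left them, time stands still between calls to the robot, and variables do not carry over. Pictures are saved under pics/ and viewed, about 8 in all and at most 12, crops included, and the job is handed in when it is done.

```bash
ls; mkdir -p pics; python3 - <<'E'
from workcell import manip
import cv2,numpy as np
np.set_printoptions(precision=4,suppress=True)
o=manip.get_obs();print(o)
for n in("top","side"):
    p,d=manip.camera(n);cv2.imwrite(f"pics/{n}0.png",p[:,:,::-1]);np.savez(f"pics/{n}0.npz",p=p,d=d)
    print(n,manip.camera_model(n))
print(manip.camera_model("wrist"),manip.pinch_z)
E
```

```text
pics
{'clock': 0.0, 'joint_pos': array([-1.3056,  0.3329, -0.0647,  1.461 ,  0.0216,  1.3499, -0.0885]), 'joint_velocities': array([-0.0014,  0.0005, -0.0003, -0.002 , -0.001 ,  0.0005, -0.0007]), 'tau': array([  0.0005, -62.5446,   0.0493, -39.1591,   0.016 ,   0.0101,
         0.    ]), 'position': array([0.1773, 0.5989, 0.2305]), 'ee_rot': array([ 0.5669,  0.4227, -0.4235, -0.5662]), 'ft_force': array([-0.5225, -0.2939,  0.691 ]), 'torque': array([-0.0378,  0.0063, -0.0581]), 'grip_width': 0.9980406814263816}
top {'intrinsics': array([[603.1907,   0.    , 313.7804],
       [  0.    , 603.1907, 248.6239],
       [  0.    ,   0.    ,   1.    ]]), 'R': array([[ 0.0117, -0.9999, -0.0015],
       [-0.9831, -0.0112, -0.1829],
       [ 0.1829,  0.0037, -0.9831]]), 't': array([-0.0041,  0.5196,  1.2932])}
side {'intrinsics': array([[460.9045,   0.    , 321.7483],
       [  0.    , 460.9045, 242.2853],
       [  0.    ,   0.    ,   1.    ]]), 'R': array([[-0.9971, -0.0763,  0.0024],
       [-0.0418,  0.5198, -0.8533],
       [ 0.0638, -0.8509, -0.5214]]), 't': array([0.4971, 0.0815, 1.0114])}
{'intrinsics': array([[371.6483,   0.    , 319.8652],
       [  0.    , 371.6483, 240.3985],
       [  0.    ,   0.    ,   1.    ]]), 'tool_from_camera': array([[ 1.    ,  0.0002, -0.0004, -0.0007],
       [ 0.0004, -0.3145,  0.9493, -0.1417],
       [ 0.    , -0.9493, -0.3145,  0.081 ],
       [ 0.    ,  0.    ,  0.    ,  1.    ]])} 0.0187
```

View pictures.

View pics/top0.png

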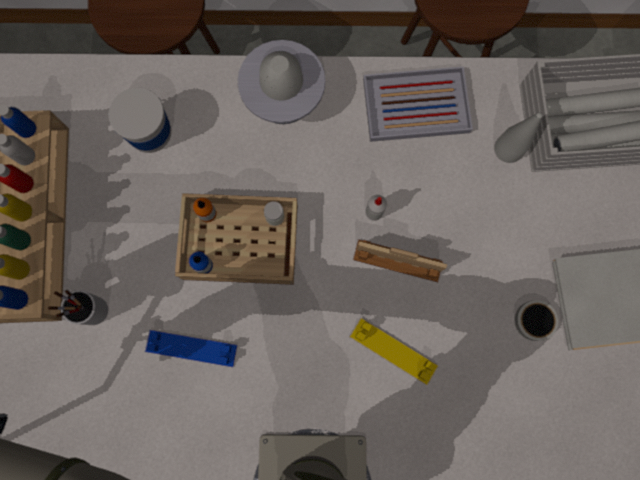

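View pics/side0.png

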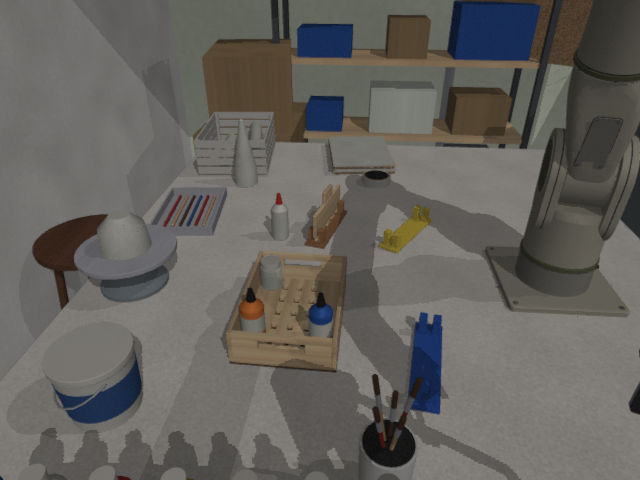

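In the top picture, the wooden rack with the divider is at (400,258). Its look-alikes are the empty blue rack (190,348) and yellow rack (395,350). The tray is at (238,238), with the orange bottle (203,210), blue bottle (200,262) and jar (274,212) in its corners. The glue is at (376,207). I choose the wood-coloured rack, the only one with a panel in it, and will check that in a crop.

```bash
cat > h.py <<'E'
from workcell import manip
import cv2,numpy as np
from scipy.spatial.transform import Rotation as Ro
np.set_printoptions(precision=4,suppress=True)
def cloud(n,d):
    m=manip.camera_model(n);K=m['intrinsics'];v,u=np.mgrid[:480,:640]
    c=np.stack([(u-K[0,2])/K[0,0]*d,(v-K[1,2])/K[1,1]*d,d],-1)
    return (c-m['t'])@m['R']   # R^T(c-t)
def cast(n,u,v,z):
    m=manip.camera_model(n);K=m['intrinsics']
    r=m['R'].T@np.array([(u-K[0,2])/K[0,0],(v-K[1,2])/K[1,1],1]);c=-m['R'].T@m['t']
    return c+r*(z-c[2])/r[2]
E
python3 - <<'E'
from h import *
for n,(u0,v0,u1,v1) in dict(top=(345,190,450,290),side=(262,180,356,250)).items():
    f=np.load(f"pics/{n}0.npz");X=cloud(n,f['d']);
    # rack/divider by height and region
    a=np.zeros((480,640),bool);a[v0:v1,u0:u1]=1
    a&=f['d']>0
    hsv=cv2.cvtColor(f['p'],cv2.COLOR_RGB2HSV)
    wood=a&(hsv[...,1]>60)&(hsv[...,0]<30)
    for lo,hi in((.075,.09),(.09,.12),(.005,.05)):
        q=X[wood&(X[...,2]>lo)&(X[...,2]<hi)]
        if len(q)<4: print(n,lo,len(q));continue
        r=cv2.minAreaRect((q[:,:2]*1000).astype(np.float32))
        print(n,lo,len(q),q.min(0),q.max(0),q.mean(0),r)
f=np.load("pics/top0.npz");X=cloud("top",f['d'])
b=np.zeros((480,640),bool);b[185:295,170:310]=1
hsv=cv2.cvtColor(f['p'],cv2.COLOR_RGB2HSV)
q=X[b&(X[...,2]>.062)&(X[...,2]<.078)&(hsv[...,0]<30)&(hsv[...,1]>50)]
print('rim',len(q),cv2.minAreaRect((q[:,:2]*1000).astype(np.float32)),q[:,2].mean())
for (u0,v0,u1,v1) in((190,195,217,222),(188,248,213,275),(262,200,288,225),(362,190,390,222)):
    P=X[v0:v1,u0:u1].reshape(-1,3);h=P[:,2].max();P=P[P[:,2]>(.075)];print('obj',P.min(0),P.max(0),len(P))
A=cv2.resize(cv2.imread("pics/top0.png")[185:295,165:305],None,fx=4,fy=4,interpolation=cv2.INTER_CUBIC)
B=cv2.resize(cv2.imread("pics/side0.png")[180:255,262:362],None,fx=3.2,fy=3.2,interpolation=cv2.INTER_CUBIC)
C=cv2.resize(cv2.imread("pics/top0.png")[225:295,345:455],None,fx=2.1,fy=2.1,interpolation=cv2.INTER_CUBIC)
W=np.zeros((600,800,3),np.uint8);W[:440,:560]=A
W[:C.shape[0],560:560+C.shape[1]]=C; W[150:150+B.shape[0],800-240:]=B[:,40:280]
cv2.imwrite("pics/crop1.png",W)
o=manip.get_obs();print(Ro.from_quat(o['ee_rot']).as_matrix())
E
```

```text
top 0.075 338 [ 0.475  -0.2836  0.075 ] [ 0.6318 -0.0938  0.09  ] [ 0.5032 -0.1877  0.0831] ((541.7767944335938, -204.81687927246094), (194.0333251953125, 118.22242736816406), 67.92378997802734)
top 0.09 226 [ 0.4833 -0.2582  0.09  ] [ 0.6259 -0.1064  0.1193] [ 0.5235 -0.1772  0.1078] ((527.2761840820312, -163.0316162109375), (187.61721801757812, 93.48389434814453), 38.721397399902344)
top 0.005 1157 [ 0.4555 -0.291   0.005 ] [ 0.5488 -0.0876  0.05  ] [ 0.4943 -0.1863  0.0186] ((502.55194091796875, -188.97259521484375), (198.8646240234375, 51.0562744140625), 75.58901977539062)
side 0.075 167 [ 0.4735 -0.2787  0.0751] [ 0.5269 -0.092   0.0897] [ 0.5022 -0.1725  0.0817] ((500.4710388183594, -185.45590209960938), (193.90899658203125, 9.21982479095459), 75.80253601074219)
side 0.09 166 [ 0.4909 -0.2188  0.0902] [ 0.622  -0.1269  0.1197] [ 0.5417 -0.1633  0.1048] ((546.3644409179688, -158.04615783691406), (156.68331909179688, 45.085693359375), 32.1478157043457)
side 0.005 852 [ 0.4526 -0.2826  0.005 ] [ 0.5475 -0.0805  0.0499] [ 0.4985 -0.1666  0.0214] ((499.6166687011719, -187.07156372070312), (207.24598693847656, 50.115352630615234), 75.29740142822266)
rim 1582 ((542.3924560546875, 173.68528747558594), (257.5111389160156, 187.8200225830078), 88.32589721679688) 0.06966509564821165
obj [ 0.2744 -0.0031  0.0751] [0.6317 0.2727 1.3664] 313
obj [0.4577 0.2299 0.075 ] [0.5039 0.2697 0.1326] 318
obj [ 0.2744 -0.0031  0.0751] [0.623  0.1122 1.3664] 276
obj [ 0.2744 -0.1561  0.0756] [ 0.6351 -0.0031  1.3664] 272
[[ 0.2839 -0.0003 -0.9589]
 [ 0.9589 -0.0012  0.2839]
 [-0.0013 -1.     -0.    ]]
```

View pics/crop1.png

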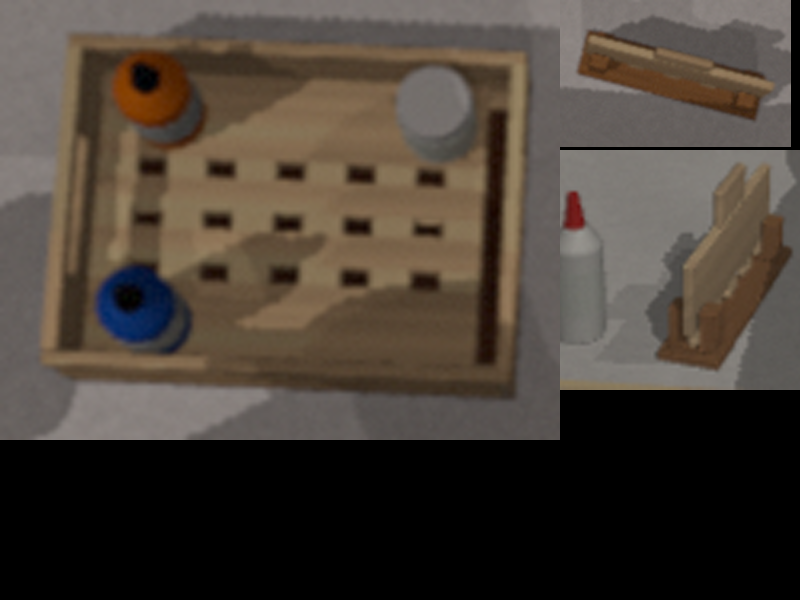

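The crop shows the wooden rack holding a leaning panel. The tray's board gap is at the image right (−y end). The middle row of slots is at crop (148,217) to (428,229).

```bash
python3 - <<'E'
from h import *
# slots
im=cv2.imread("pics/top0.png");g=cv2.cvtColor(im,cv2.COLOR_BGR2GRAY).astype(float)
P=[]
for cu,cv in((148,217),(217,220),(287,222),(358,226),(428,229)):
    u=165+cu/4-.4;v=185+cv/4-.4
    u0,v0=int(round(u)),int(round(v));w=g[v0-4:v0+5,u0-6:u0+7];w=np.clip(np.median(w)-15-w,0,None)
    vv,uu=np.mgrid[v0-4:v0+5,u0-6:u0+7]
    c=((uu*w).sum()/w.sum(),(vv*w).sum()/w.sum());P.append(cast("top",*c,.02)[:2])
P=np.array(P);print(P,np.diff(P,axis=0));print('row centre',P.mean(0),'yaw',np.degrees(np.arctan2(*(P[0]-P[-1])[::-1]))-90)
a=np.radians(-1.67);ey=np.array([-np.sin(a),np.cos(a)]);ex=np.array([np.cos(a),np.sin(a)])
d=P-np.array([.5424,.1737]);print('tray frame',np.c_[d@ex,d@ey])
# divider in rack frame
b=np.radians(75.5);L=np.array([np.cos(b),np.sin(b)]);N=np.array([np.sin(b),-np.cos(b)]);c0=np.array([.5,-.187])
for n in("top","side"):
    f=np.load(f"pics/{n}0.npz");X=cloud(n,f['d']).reshape(-1,3);l=(X[:,:2]-c0)@L;m=(X[:,:2]-c0)@N
    k=(abs(l)<.13)&(abs(m)<.06)&(X[:,2]>.004)&(X[:,2]<.13)
    X,l,m=X[k],l[k],m[k];z=X[:,2]
    for lo in np.arange(.005,.12,.01):
        s=(z>=lo)&(z<lo+.01)
        if s.sum()>5:print(n,'%.3f'%lo,s.sum(),'l',np.percentile(l[s],[2,98]),'m',np.percentile(m[s],[3,50,97]))
    s=z>.093
    print('tab',np.polyfit(l[s],m[s],1),z.max()); s=(z>.05)&(z<.085);print('panel',np.polyfit(l[s],m[s],1))
E
```

```text
[[0.5437 0.2582]
 [0.543  0.2182]
 [0.5415 0.1785]
 [0.5404 0.1383]
 [0.5387 0.0983]] [[-0.0006 -0.04  ]
 [-0.0015 -0.0397]
 [-0.0011 -0.0402]
 [-0.0017 -0.04  ]]
row centre [0.5414 0.1783] yaw -1.7758922766613665
tray frame [[-0.0012  0.0845]
 [-0.0007  0.0445]
 [-0.001   0.0047]
 [-0.001  -0.0354]
 [-0.0015 -0.0755]]
top 0.005 984 l [-0.1191  0.1178] m [-0.049  -0.01    0.0493]
top 0.015 46 l [-0.0871  0.089 ] m [-0.0177 -0.0059  0.0118]
top 0.025 74 l [-0.0943  0.0907] m [-0.0166 -0.0014  0.0002]
top 0.035 210 l [-0.0895  0.09  ] m [-0.016  -0.0019  0.0219]
top 0.045 102 l [-0.0922  0.089 ] m [-0.0155 -0.0013  0.0183]
top 0.055 83 l [-0.0945  0.0948] m [-0.0019 -0.001   0.    ]
top 0.065 77 l [-0.0916  0.0917] m [-0.0023 -0.0012 -0.0002]
top 0.075 235 l [-0.0965  0.0943] m [-0.0019  0.0013  0.0076]
top 0.085 123 l [-0.0939  0.0897] m [-0.0019  0.0012  0.0066]
top 0.095 23 l [-0.027   0.0268] m [-0.0023 -0.0012 -0.0003]
top 0.105 106 l [-0.0275  0.0282] m [-0.0014  0.002   0.0074]
top 0.115 30 l [-0.0285  0.0265] m [-0.0004  0.0024  0.006 ]
tab [-0.0008  0.0018] 0.12024829890286622
panel [-0.0026  0.0006]
side 0.005 404 l [-0.0872  0.0993] m [-0.024  -0.0112  0.0189]
side 0.015 98 l [-0.0844  0.0908] m [-0.0189 -0.004   0.0168]
side 0.025 134 l [-0.0793  0.0967] m [-0.0185 -0.0036  0.0171]
side 0.035 174 l [-0.0898  0.0964] m [-0.018  -0.0035  0.0182]
side 0.045 95 l [-0.0934  0.0968] m [-0.0047 -0.0033  0.0032]
side 0.055 95 l [-0.0928  0.0972] m [-0.0044 -0.0033  0.0012]
side 0.065 95 l [-0.0937  0.0965] m [-0.0044 -0.0033  0.002 ]
side 0.075 156 l [-0.0947  0.0974] m [-0.0042 -0.0025  0.0041]
side 0.085 37 l [-0.0713  0.0958] m [-0.0042 -0.003   0.0036]
side 0.095 37 l [-0.0245  0.0296] m [-0.0041 -0.003   0.0043]
side 0.105 60 l [-0.028   0.0295] m [-0.004  -0.0006  0.0038]
tab [ 0.0354 -0.0014] 0.11458755110336338
panel [ 0.0061 -0.0024]
```

```bash
cat >> h.py <<'E'
def go(x,y,z,th):
    "TCP target with tool y straight down and jaw axis at th deg; prints shift/turn in move units"
    o=manip.get_obs();R=Ro.from_quat(o['ee_rot']).as_matrix()
    t=np.radians(th);T=np.array([[np.cos(t),0,-np.sin(t)],[np.sin(t),0,np.cos(t)],[0,-1,0]])
    d=R.T@(np.array([x,y,z])-o['position'])/.2
    r=Ro.from_matrix(R.T@T).as_rotvec(degrees=True)/45
    print('pos',o['position'],'jaw',np.degrees(np.arctan2(R[1,0],R[0,0])),'F',o['ft_force'],'T',o['torque'],'grip',o['grip_width'],'t',o['clock']);print('offset',d.round(3),'turn',r.round(3))
E
python3 -m pendant '{"offset":[[-0.3,-0.35,-0.3],[-0.6,-0.35,-0.6],[-0.95,-0.35,-0.9],[-0.95,-0.35,-1],[-0.95,-0.35,-1],[-0.95,-0.35,-1]],"turn":[[0,0.2,0],[0,0.4,0],[0,0.6,0],[0,0.8,0],[0,1,0],[0,1,0]]}' 50 
python3 -c "
from h import *
go(.50,.12,.30,-1.7)"
```

```text
clock: 0.85
position: [0.3174, 0.3573, 0.3014]
ee_rot: [0.686, 0.172, -0.171, -0.686]
ft_force: [-0.2, 0.8, 0.0]
grip_width: 0.505
pos [0.3174 0.3573 0.3014] jaw 28.07886474170653 F [-0.1641  0.814   0.0022] T [0.0408 0.0026 0.0001] grip 0.5046143999406554 t 0.85
offset [ 0.247  0.008 -1.477] turn [0.001 0.662 0.   ]
```

```bash

python3 -m pendant '{"offset":[[0.1,0,-0.3],[0.2,0,-0.6],[0.25,0,-0.9],[0.25,0,-1],[0.25,0,-1]],"turn":[[0,0.2,0],[0,0.4,0],[0,0.66,0],[0,0.66,0],[0,0.66,0]]}'
python3 - <<'E'
from h import *
go(.5024,-.1876,.22,-14.5)
p,d=manip.camera("wrist");cv2.imwrite("pics/w1.png",p[:,:,::-1])
E
```

```text
clock: 1.48
position: [0.4559, 0.204, 0.3012]
ee_rot: [0.707, -0.01, 0.01, -0.707]
ft_force: [-0.4, 0.3, -0.4]
grip_width: 0.506
pos [0.4559 0.204  0.3012] jaw -1.604262995452703 F [-0.4375  0.2519 -0.4335] T [0.072  0.0497 0.0137] grip 0.5064437738770353 t 1.475
offset [ 0.287  0.408 -1.95 ] turn [0.001 0.287 0.   ]
```

View pics/w1.png

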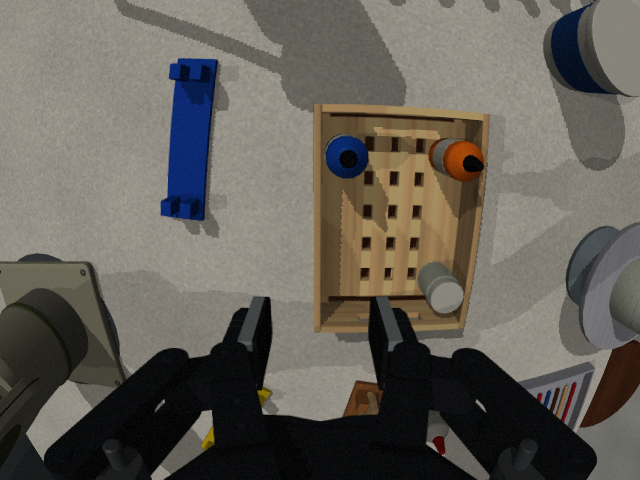

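The wrist view shows the middle row clearly: slots at about (396,144), (394,179), (392,211), (389,243) and (388,273). Both bottles and the jar are in the corners.

```bash
cat >> h.py <<'E'
def wcast(o,u,v,z):
    m=manip.camera_model("wrist");K=m['intrinsics'];T=m['tool_from_camera']
    a=np.array([u-K[0,2],v-K[1,2]]);r=np.hypot(*a)+1e-9;t=r/K[0,0]
    d=np.r_[a/r*np.sin(t),np.cos(t)]
    R=Ro.from_quat(o['ee_rot']).as_matrix();c=R@T[:3,3]+o['position'];d=R@T[:3,:3]@d
    return c+d*(z-c[2])/d[2]
E
python3 - <<'E'
from h import *
o=manip.get_obs();g=cv2.cvtColor(cv2.imread("pics/w1.png"),cv2.COLOR_BGR2GRAY).astype(float)
P=[]
for u0,v0 in((396,144),(394,179),(392,211),(389,243),(388,273)):
    w=g[v0-10:v0+11,u0-8:u0+9];w=(w<(np.median(w)+w.min())/2)*1.
    vv,uu=np.mgrid[v0-10:v0+11,u0-8:u0+9];P.append(wcast(o,(uu*w).sum()/w.sum(),(vv*w).sum()/w.sum(),.02)[:2])
P=np.array(P);print(P,P.mean(0),np.degrees(np.arctan2(*(P[0]-P[-1])[::-1]))-90)
E
python3 -m pendant '{"offset":[[0.1,0.1,-0.3],[0.15,0.2,-0.6],[0.2,0.2,-0.9],[0.2,0.2,-1],[0.2,0.2,-1]],"turn":[[0,0.1,0],[0,0.2,0],[0,0.28,0],[0,0.28,0],[0,0.28,0]]}'
python3 -c "
from h import *
go(.5024,-.1876,.18,-14.5)"
```

```text
[[0.5413 0.2596]
 [0.5404 0.2197]
 [0.5389 0.1803]
 [0.5381 0.1409]
 [0.5364 0.1017]] [0.539  0.1804] -1.7596574011296298
clock: 2.15
position: [0.4898, 0.0052, 0.2613]
ee_rot: [0.702, -0.086, 0.086, -0.702]
ft_force: [0.0, 0.0, -0.1]
grip_width: 0.5
pos [0.4898 0.0052 0.2613] jaw -13.977476858632766 F [ 0.0422  0.0222 -0.1475] T [ 0.0409 -0.0077 -0.0148] grip 0.4999142055663748 t 2.15
offset [ 0.294  0.407 -0.92 ] turn [ 0.     0.012 -0.   ]
```

```bash

python3 -m pendant '{"offset":[[0.1,0.1,-0.3],[0.2,0.2,-0.6],[0.294,0.2,-0.85],[0.294,0.2,-0.92],[0.294,0.2,-0.92],[0.294,0.2,-0.92]],"turn":[[0,0,0],[0,0,0],[0,0.012,0],[0,0.012,0],[0,0.012,0],[0,0.012,0]]}'
python3 - <<'E'
from h import *
go(.5024,-.1876,.080,-14.5)
o=manip.get_obs()
p,d=manip.camera("wrist");im=p[:,:,::-1].copy();cv2.imwrite("pics/w2.png",im)
E
```

```text
clock: 2.9
position: [0.5033, -0.1845, 0.2212]
ee_rot: [-0.701, 0.088, -0.088, 0.702]
ft_force: [0.7, 0.2, -0.4]
grip_width: 0.498
pos [ 0.5033 -0.1845  0.2212] jaw -14.26511444112634 F [ 0.7207  0.1927 -0.3869] T [-0.0019 -0.0368 -0.0313] grip 0.4982918483722056 t 2.9
offset [ 0.     0.706 -0.017] turn [-0.001  0.005 -0.001]
```

View pics/w2.png

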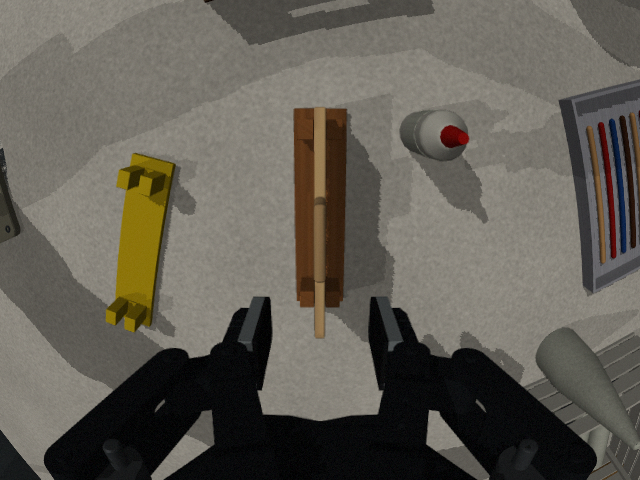

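The divider is centred between the fingers, with its long edge parallel to the jaw faces: panel ends at (319,108) and (320,338), finger tab from about (320,198) to (319,281).

```bash
python3 - <<'E'
from h import *
o=manip.get_obs();R=Ro.from_quat(o['ee_rot']).as_matrix()
for u,v,z in((319.5,108,.084),(320,338,.084),(320,201,.114),(320,281,.114)):
    X=wcast(o,u,v,z);print(X,R.T@(X-o['position']))
E
python3 -m pendant '{"offset":[[0,0.2,0],[0,0.4,-0.015],[0,0.6,-0.015],[0,0.69,-0.015],[0,0.69,-0.015]],"turn":[[0,0,0],[0,0,0],[0,0,0],[0,0,0],[0,0,0]]}'
python3 -c "
from h import *
go(.5024,-.1876,.080,-14.5)"
```

```text
[ 0.5249 -0.0972  0.084 ] [-0.0005  0.1374  0.0902]
[ 0.4775 -0.2852  0.084 ] [-0.0001  0.1372 -0.1037]
[ 0.5094 -0.1596  0.114 ] [-0.0001  0.1073  0.0259]
[ 0.4947 -0.2175  0.114 ] [-0.0001  0.1073 -0.0339]
clock: 3.58
position: [0.5023, -0.1866, 0.0829]
ee_rot: [-0.701, 0.088, -0.087, 0.702]
ft_force: [0.4, 0.0, 0.6]
grip_width: 0.503
pos [ 0.5023 -0.1866  0.0829] jaw -14.198471586256519 F [0.3921 0.0454 0.6032] T [0.0482 0.0065 0.0514] grip 0.5028695440072855 t 3.575
offset [ 0.002  0.015 -0.005] turn [-0.001  0.007 -0.002]
```

```bash

python3 -m pendant '{"offset":[[0,0.01,-0.01],[0,0.01,-0.01]],"turn":[[0,0,0],[0,0,0]]}'
python3 -m pendant '{"offset":[[0,0,0],[0,0,0],[0,0,0],[0,0,0],[0,0,0],[0,0,0]],"turn":[[0,0,0],[0,0,0],[0,0,0],[0,0,0],[0,0,0],[0,0,0]]}' 0 70
python3 -c "
from h import *
go(.5024,-.1876,.20,-1.7)"
```

```text
clock: 3.82
position: [0.5025, -0.1888, 0.082]
ee_rot: [-0.701, 0.087, -0.087, 0.702]
ft_force: [0.2, -0.3, 0.5]
grip_width: 0.5
clock: 4.58
position: [0.5028, -0.1888, 0.0826]
ee_rot: [-0.701, 0.087, -0.088, 0.702]
ft_force: [-2.0, 0.2, 5.6]
grip_width: 0.094
pos [ 0.5028 -0.1888  0.0826] jaw -14.200904347744173 F [-2.0218  0.2042  5.6214] T [0.1316 0.4269 0.0185] grip 0.09380187761141685 t 4.575
offset [-0.003 -0.587  0.006] turn [-0.002 -0.278  0.001]
```

```bash

python3 -m pendant '{"offset":[[0,-0.05,0],[0,-0.15,0],[0,-0.25,0],[0,-0.35,0],[0,-0.45,0],[0,-0.55,0],[0,-0.65,0],[0,-0.7,0],[0,-0.7,0],[0,-0.7,0]],"turn":[[0,0,0],[0,0,0],[0,0,0],[0,0,0],[0,0,0],[0,0,0],[0,0,0],[0,0,0],[0,0,0],[0,0,0]]}'
python3 - <<'E'
from h import *
go(.540,.179,.22,-1.7)
p,d=manip.camera("side");im=p[:,:,::-1];cv2.imwrite("pics/s2.png",cv2.resize(im[80:280,230:430],None,fx=3,fy=3,interpolation=cv2.INTER_CUBIC))
E
```

```text
clock: 5.82
position: [0.5024, -0.1888, 0.2219]
ee_rot: [-0.701, 0.088, -0.087, 0.702]
ft_force: [-0.5, 0.8, -0.9]
grip_width: 0.093
pos [ 0.5024 -0.1888  0.2219] jaw -14.1952244290374 F [-0.529   0.8345 -0.9476] T [0.0625 0.0024 0.0104] grip 0.09319065862011373 t 5.825
offset [-0.269  0.012  1.829] turn [-0.002 -0.278 -0.001]
```

View pics/s2.png

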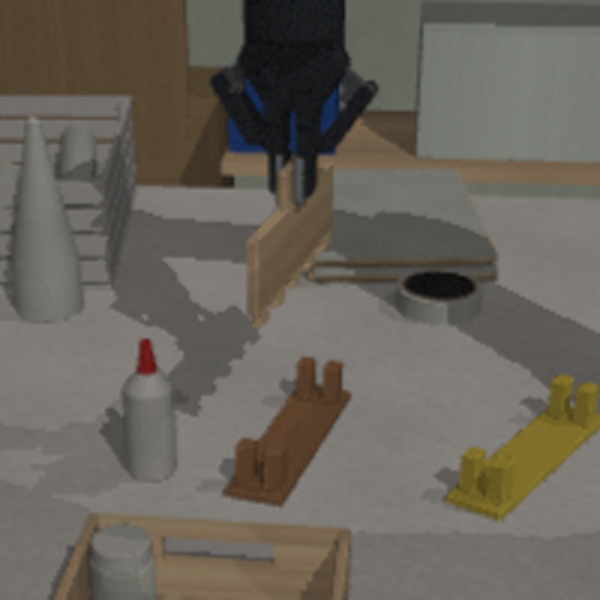

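The divider is held upright and clear of the rack, and the glue is undisturbed. Now over the tray.

```bash

python3 -m pendant '{"offset":[[-0.02,0,0.1],[-0.06,0,0.3],[-0.1,0,0.5],[-0.13,0,0.7],[-0.14,0,0.85],[-0.14,0,0.95],[-0.14,0,0.95],[-0.14,0,0.95]],"turn":[[0,-0.05,0],[0,-0.1,0],[0,-0.15,0],[0,-0.2,0],[0,-0.25,0],[0,-0.278,0],[0,-0.278,0],[0,-0.278,0]]}'
python3 -c "
from h import *
go(.540,.175,.19,-1.7)"
```

```text
clock: 6.88
position: [0.5218, 0.0007, 0.2221]
ee_rot: [-0.707, 0.011, -0.011, 0.707]
ft_force: [-0.3, 0.1, 0.0]
grip_width: 0.094
pos [0.5218 0.0007 0.2221] jaw -1.8131745173112381 F [-0.2791  0.1258  0.0448] T [-0.0547  0.0529 -0.0365] grip 0.09377746392262044 t 6.875
offset [0.064 0.161 0.874] turn [-0.001 -0.003 -0.001]
```

```bash

python3 -m pendant '{"offset":[[0.01,0,0.1],[0.02,0,0.3],[0.04,0,0.5],[0.05,0,0.7],[0.064,0,0.82],[0.064,0,0.874],[0.064,0,0.874],[0.064,0,0.874]],"turn":[[0,0,0],[0,0,0],[0,0,0],[0,0,0],[0,0,0],[0,0,0],[0,0,0],[0,0,0]]}'
python3 - <<'E'
from h import *
go(.540,.175,.10,-1.7)
o=manip.get_obs();p,d=manip.camera("wrist");im=p[:,:,::-1];
t,d=manip.camera("top");t=t[:,:,::-1]
W=np.zeros((480,800,3),np.uint8);W[:,:400]=cv2.resize(im[80:380,200:450],(400,480));W[:400,400:]=cv2.resize(t[180:300,170:310],(400,400))
cv2.imwrite("pics/w3.png",W)
E
```

```text
clock: 7.88
position: [0.5403, 0.1733, 0.2223]
ee_rot: [-0.707, 0.012, -0.012, 0.707]
ft_force: [-0.3, 0.8, -1.3]
grip_width: 0.096
pos [0.5403 0.1733 0.2223] jaw -1.939144066429465 F [-0.3019  0.8213 -1.334 ] T [0.0018 0.0189 0.0041] grip 0.09578389316092684 t 7.875
offset [-0.002  0.611  0.008] turn [-0.    -0.005 -0.001]
```

View pics/w3.png

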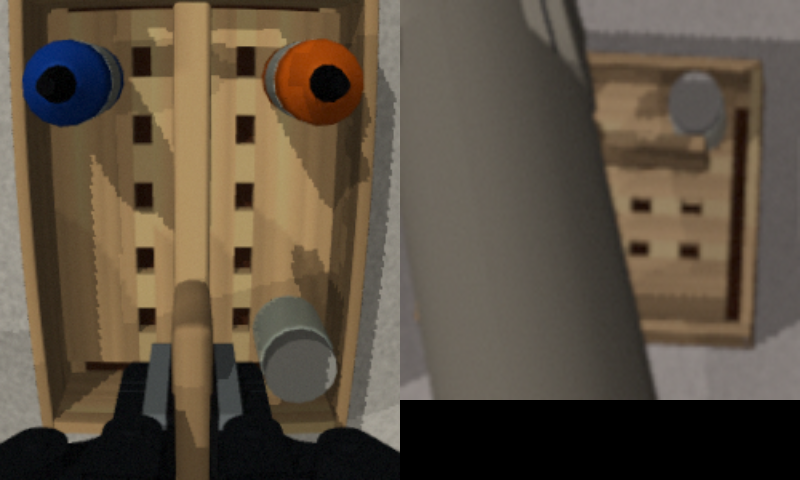

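In the wrist view the divider, at u≈192, lies midway between the outer slot rows (143 and 244) and parallel to them. Nothing has been disturbed. Descend.

```bash

python3 -m pendant '{"offset":[[0,0.1,0.006],[0,0.2,0.006],[0,0.3,0.006],[0,0.4,0.006],[0,0.5,0.006],[0,0.58,0.006],[0,0.61,0.006],[0,0.61,0.006],[0,0.61,0.006]],"turn":[[0,0,0],[0,0,0],[0,0,0],[0,0,0],[0,0,0],[0,0,0],[0,0,0],[0,0,0],[0,0,0]]}'
python3 -c "
from h import *
go(.540,.174,.092,-1.7)"
```

```text
clock: 9.1
position: [0.5407, 0.1751, 0.1011]
ee_rot: [-0.707, 0.012, -0.012, 0.707]
ft_force: [0.5, -0.5, -1.4]
grip_width: 0.095
pos [0.5407 0.1751 0.1011] jaw -1.927659745758695 F [ 0.5318 -0.4925 -1.3975] T [-0.0011  0.0621 -0.0585] grip 0.09458664569909685 t 9.1
offset [-0.003  0.045 -0.006] turn [-0.002 -0.005  0.001]
```

```bash

python3 -m pendant '{"offset":[[-0.003,0.01,-0.006],[-0.003,0.02,-0.006],[-0.003,0.03,-0.006],[-0.003,0.035,-0.006],[-0.003,0.04,-0.006],[-0.003,0.045,-0.006],[-0.003,0.045,-0.006]],"turn":[[0,-0.005,0],[0,-0.005,0],[0,-0.005,0],[0,-0.005,0],[0,-0.005,0],[0,-0.005,0],[0,-0.005,0]]}'
python3 -c "
from h import *
go(.540,.174,.091,-1.7)"
```

```text
clock: 9.98
position: [0.5403, 0.1739, 0.0925]
ee_rot: [-0.706, 0.01, -0.011, 0.708]
ft_force: [-1.1, -0.8, 5.0]
grip_width: 0.092
pos [0.5403 0.1739 0.0925] jaw -1.7087724616817357 F [-1.1075 -0.7818  5.0296] T [-0.1532  0.4691 -0.0092] grip 0.09233909407078465 t 9.975
offset [-0.002  0.008  0.   ] turn [-0.002 -0.     0.001]
```

```bash

python3 -m pendant '{"offset":[[0,0.003,0.0035],[0,0.003,0.007],[0,0.003,0.01],[0,0.003,0.01]],"turn":[[0,0,0],[0,0,0],[0,0,0],[0,0,0]]}'
python3 -c "
from h import *
go(.540,.177,.091,-1.7)"
```

```text
clock: 10.48
position: [0.5409, 0.1752, 0.0925]
ee_rot: [-0.707, 0.01, -0.011, 0.707]
ft_force: [-0.4, -3.8, 6.2]
grip_width: 0.094
pos [0.5409 0.1752 0.0925] jaw -1.7486465631736912 F [-0.4081 -3.8131  6.1577] T [-0.6534  0.2393  0.0032] grip 0.09433429908499351 t 10.475
offset [-0.005  0.008  0.009] turn [-0.001 -0.001  0.002]
```

```bash

python3 -m pendant '{"offset":[[-0.004,0.003,0.007],[-0.004,0.003,0.01],[-0.004,0.003,0.013],[-0.004,0.003,0.013]],"turn":[[0,0,0],[0,0,0],[0,0,0],[0,0,0]]}'
python3 -c "
from h import *
go(.540,.179,.091,-1.7)"
```

```text
clock: 10.98
position: [0.5408, 0.1773, 0.0924]
ee_rot: [-0.707, 0.01, -0.012, 0.707]
ft_force: [0.3, -2.9, 5.6]
grip_width: 0.094
pos [0.5408 0.1773 0.0924] jaw -1.7851436366284208 F [ 0.2752 -2.9123  5.6351] T [-0.671  -0.0221  0.0401] grip 0.09362489267971337 t 10.975
offset [-0.004  0.007  0.008] turn [-0.001 -0.002  0.004]
```

```bash

python3 -m pendant '{"offset":[[-0.004,0.003,0.005],[-0.004,0.003,0.008],[-0.004,0.003,0.01],[-0.004,0.003,0.01]],"turn":[[0,0,0],[0,0,0],[0,0,0],[0,0,0]]}'
python3 -c "
from h import *
go(.540,.180,.091,-1.7)"
```

```text
clock: 11.48
position: [0.5397, 0.1797, 0.0914]
ee_rot: [-0.707, 0.01, -0.012, 0.707]
ft_force: [0.6, 0.2, -0.8]
grip_width: 0.098
pos [0.5397 0.1797 0.0914] jaw -1.7572543558689317 F [ 0.5915  0.1895 -0.7714] T [ 0.0448  0.0287 -0.0505] grip 0.09781396554150926 t 11.475
offset [0.001 0.002 0.002] turn [-0.001 -0.001  0.003]
```

The force vanished at y=0.1797, so the tabs have dropped in. Lowering in small steps.

```bash

python3 -m pendant '{"offset":[[0,0.005,0],[0,0.01,0],[0,0.015,0],[0,0.02,0],[0,0.02,0]],"turn":[[0,0,0],[0,0,0],[0,0,0],[0,0,0],[0,0,0]]}'
python3 -c "
from h import *
go(.540,.180,.0783,-1.7)"
```

```text
clock: 12.1
position: [0.54, 0.1797, 0.0874]
ee_rot: [-0.707, 0.01, -0.012, 0.707]
ft_force: [2.0, -0.3, -1.0]
grip_width: 0.093
pos [0.54   0.1797 0.0874] jaw -1.7597787018761122 F [ 2.0087 -0.2509 -1.0145] T [ 0.0633 -0.8838 -0.0616] grip 0.09315354828140614 t 12.1
offset [-0.     0.046  0.002] turn [-0.001 -0.001  0.004]
```

```bash

python3 -m pendant '{"offset":[[0.002,0.005,0],[0.002,0.01,0],[0.002,0.015,0],[0.002,0.02,0],[0.002,0.02,0]],"turn":[[0,0,0],[0,0,0],[0,0,0],[0,0,0],[0,0,0]]}'
python3 -c "
from h import *
go(.540,.180,.0783,-1.7)"
```

```text
clock: 12.72
position: [0.5409, 0.1798, 0.0843]
ee_rot: [-0.706, 0.01, -0.012, 0.708]
ft_force: [0.5, -0.0, 8.7]
grip_width: 0.095
pos [0.5409 0.1798 0.0843] jaw -1.7656950302683194 F [ 0.5028 -0.0167  8.7294] T [-0.1788 -0.3203 -0.06  ] grip 0.095361949092369 t 12.725
offset [-0.005  0.03   0.001] turn [-0.002 -0.001  0.005]
```

```bash

python3 -m pendant '{"offset":[[0,0.008,0],[0,0.013,0],[0,0.018,0],[0,0.023,0],[0,0.028,0],[0,0.028,0]],"turn":[[0,0,0],[0,0,0],[0,0,0],[0,0,0],[0,0,0],[0,0,0]]}'
python3 -c "
from h import *
go(.540,.180,.0783,-1.7)"
```

```text
clock: 13.48
position: [0.5409, 0.18, 0.0788]
ee_rot: [-0.706, 0.009, -0.012, 0.708]
ft_force: [0.5, -0.1, 3.5]
grip_width: 0.094
pos [0.5409 0.18   0.0788] jaw -1.7558483962774436 F [ 0.4888 -0.0606  3.459 ] T [ 0.0089 -0.2949 -0.0539] grip 0.093590966876014 t 13.475
offset [-0.005  0.002  0.   ] turn [-0.002 -0.001  0.005]
```

```bash

python3 -m pendant '{"offset":[[0,0.005,0],[0,0.008,0],[0,0.008,0]],"turn":[[0,0,0],[0,0,0],[0,0,0]]}'
python3 -c "
from h import *
go(.540,.180,.0783,-1.7)"
python3 -m pendant '{"offset":[[0,0.005,0],[0,0.008,0],[0,0.008,0]],"turn":[[0,0,0],[0,0,0],[0,0,0]]}'
python3 -c "
from h import *
go(.540,.180,.0783,-1.7)"
```

```text
clock: 13.85
position: [0.5413, 0.18, 0.0786]
ee_rot: [-0.706, 0.009, -0.012, 0.708]
ft_force: [-3.7, -0.8, 18.3]
grip_width: 0.097
pos [0.5413 0.18   0.0786] jaw -1.7689676523655051 F [-3.6757 -0.7962 18.2533] T [-0.5616  0.9494 -0.0247] grip 0.0968540299647073 t 13.85
offset [-0.006  0.001 -0.   ] turn [-0.004 -0.002  0.005]
clock: 14.22
position: [0.5414, 0.18, 0.0785]
ee_rot: [-0.706, 0.01, -0.012, 0.708]
ft_force: [-4.2, -2.0, 21.1]
grip_width: 0.097
pos [0.5414 0.18   0.0785] jaw -1.7745989268030875 F [-4.1512 -1.9981 21.1376] T [-0.6918  1.5267  0.0312] grip 0.09714840617150856 t 14.225
offset [-0.007  0.001 -0.   ] turn [-0.005 -0.002  0.005]
```

It meets a hard stop 14 mm below the board contact. Relax, open and withdraw.

```bash

python3 -m pendant '{"offset":[[-0.002,0,0],[-0.002,0,0]],"turn":[[0,0,0],[0,0,0]]}'
python3 -m pendant '{"offset":[[0,0,0],[0,0,0],[0,0,0],[0,0,0]],"turn":[[0,0,0],[0,0,0],[0,0,0],[0,0,0]]}' 35
python3 -m pendant '{"offset":[[0,-0.05,0],[0,-0.15,0],[0,-0.3,0],[0,-0.45,0],[0,-0.6,0],[0,-0.75,0],[0,-0.9,0],[0,-1,0],[0,-1,0],[0,-1,0]],"turn":[[0,0,0],[0,0,0],[0,0,0],[0,0,0],[0,0,0],[0,0,0],[0,0,0],[0,0,0],[0,0,0],[0,0,0]]}'
python3 - <<'E'
from h import *
go(.4,.0,.3,-1.7)
o=manip.get_obs();w,_=manip.camera("wrist");s,d=manip.camera("side")
W=np.zeros((480,800,3),np.uint8);W[:,:400]=cv2.resize(w[80:380,200:450,::-1],(400,480));W[:,400:]=cv2.resize(s[240:384,220:340,::-1],(400,480),interpolation=cv2.INTER_CUBIC)
cv2.imwrite("pics/w4.png",W);np.save("pics/w4.npy",w)
X=cloud("side",d)[230:380,220:360].reshape(-1,3)
a=np.radians(-1.72);q=(X[:,:2]-[.5402,.1797]);lx=q@[np.cos(a),np.sin(a)];ly=q@[-np.sin(a),np.cos(a)]
for lo,hi,l in((.076,.088,.1),(.098,.118,.032)):
    k=(abs(lx)<.012)&(abs(ly)<l)&(X[:,2]>lo)&(X[:,2]<hi);print(k.sum(),'ly',np.percentile(ly[k],[2,98]),'lx',np.percentile(lx[k],[3,50,97]),'z95',np.percentile(X[k,2],95),'ztop vs ly',np.polyfit(ly[k],X[k,2],1))
E
```

```text
clock: 14.48
position: [0.5409, 0.18, 0.0786]
ee_rot: [-0.706, 0.01, -0.012, 0.708]
ft_force: [-0.5, -0.4, 5.8]
grip_width: 0.096
clock: 14.98
position: [0.5408, 0.1799, 0.0785]
ee_rot: [-0.706, 0.01, -0.012, 0.708]
ft_force: [0.0, -0.2, -0.2]
grip_width: 0.354
clock: 16.23
position: [0.5397, 0.1792, 0.2779]
ee_rot: [-0.706, 0.01, -0.012, 0.708]
ft_force: [-0.7, -0.5, -0.8]
grip_width: 0.347
pos [0.5397 0.1792 0.2779] jaw -1.7740949138574922 F [-0.6754 -0.4813 -0.7944] T [-0.0389 -0.0114 -0.0204] grip 0.34718469882748626 t 16.225
offset [-0.67  -0.115 -0.917] turn [-0.004 -0.002  0.004]
261 ly [-0.0948  0.0965] lx [-0.0048 -0.0014  0.0041] z95 0.0854446311473417 ztop vs ly [-0.0003  0.0799]
139 ly [-0.0281  0.0301] lx [-0.0048 -0.0016  0.0037] z95 0.11046599459044741 ztop vs ly [-0.0489  0.107 ]
```

View pics/w4.png

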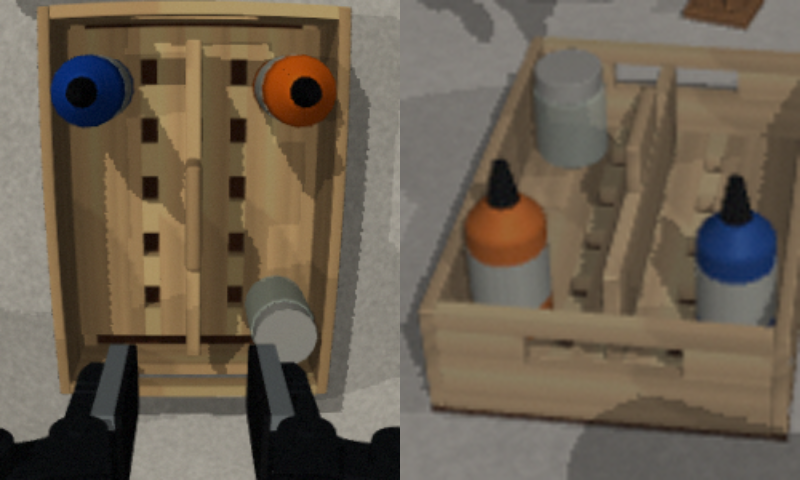

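The picture shows the divider upright in the middle row, parallel to the slots at u≈193, with the bottles and jar in place. One last check that both ends are level, then hand in.

```bash
python3 - <<'E'
from h import *
s,d=manip.camera("side");X=cloud("side",d)[230:380,220:360].reshape(-1,3)
a=np.radians(-1.72);q=(X[:,:2]-[.5402,.1797]);lx=q@[np.cos(a),np.sin(a)];ly=q@[-np.sin(a),np.cos(a)]
for l0,l1 in((-.095,-.065),(-.065,-.038),(-.026,0),(0,.026),(.038,.065),(.065,.095)):
    k=(abs(lx)<.004)&(ly>l0)&(ly<l1)&(X[:,2]>.07);print(l0,k.sum(),np.percentile(X[k,2],[50,90]),lx[k].mean())
manip.hand_in()
E
```

```text
-0.095 32 [0.0796 0.0805] -0.0003341095188713527
-0.065 17 [0.0794 0.0808] -0.0023051729998630486
-0.026 33 [0.1092 0.1104] -0.0003076189054791569
0 40 [0.1095 0.1107] -0.000584272505620532
0.038 49 [0.0797 0.0813] -4.699024135994718e-05
0.065 54 [0.0795 0.0807] -0.0001331781710262584
the job is handed in; nothing more can be done
```

The divider is out of the drying rack and seated in the middle row of the tray's floor board, and I handed the job in at about 16 s of the 64 s allowed.

- **Fitting:** I lowered it onto the board at about 5 N and slid it towards +y in light contact. The tabs dropped in at y ≈ 0.1797. It then passed the snug stretch (readings up to about 9 N) and met a hard stop 14.1 mm below the board contact, with the wrist force peaking near 21 N.
- **Last checks:** The panel's top edge reads about 80 mm above the table at both ends and the finger tab about 110 mm, which are the heights for fully home and level. The divider is upright and parallel to the row. The last wrist and side pictures show the bottles and jar standing in place. I last saw the glue bottle, undisturbed, after the lift.
- **Disagreement:** The top and wrist cameras differed by about 2 mm on where the row was, so I used their average and found the slots by feel. No check failed.

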